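# Lock the sample carousel with its index pin

## Task

Lock the sample carousel: put the yellow index pin from its grey stand upright into the hole of the dark guide block on the housing, with its head fully down on the block. It goes home only when the hidden index hole, roughly opposite the red post, lies under it, so nudge the carousel round by the red post until the pin drops in. Leave pin and carousel released, and the two bottles and the beaker standing where they are.

Things in the scene. Friction and masses are not known exactly. Their poses are not given: they have to be found in the camera images.
- housing: Fixed carousel housing: white box on a grey foot, 270 x 270 mm, its flat cover 64 mm high. Origin: centre of its underside, on the carousel's vertical axis; z up; its own +x points from that axis to the dark guide block on the cover.
- guide_mouth (a point): Centre of the mouth of the hole in the dark guide block (50 x 50 mm, its top 95 mm above the table), 105 mm from the carousel's axis; axes as the housing's. The hole is vertical, goes through, 19 mm in diameter, with a 3 mm chamfer.
- disc_top (a point): Centre of the carousel's top, an aluminium disc 148 mm in diameter, 75 mm above the table, with blue and white vial caps 9 mm high on the half away from the red post. It turns either way about the vertical axis against light friction (2 to 3 N at the red post), stays where it is left, and only the pin stops it. This point does not turn.
- ring_track (a point): Point below the guide hole, 45 mm above the table, on the flat top of the index ring, unseen under the cover and clamped to the carousel. Its one index hole, 21 mm wide, 105 mm from the axis, lies opposite the red post, but only to within 0.25 rad either way, never the same twice: find it by touch. The pin's tip rests on the ring and drops in when the hole comes slowly below.
- drive_post (a point): Half-way up the red drive post, 100 mm above the table: an upright round post, 20 mm in diameter, 50 mm tall, on the disc 60 mm from its axis; it circles as the carousel turns. It starts 0.5 to 1.5 rad anticlockwise (from above) of straight opposite the guide; push it clockwise, up to 0.3 rad beyond opposite. When the pin has dropped it meets a firm stop.
- pin_mid (a point): Centre, half-way up, of the loose yellow pin, 115 mm long, 120 to 195 g; z from tip to head. Below: a round shank, 16 mm in diameter, 75 mm long, tapered tip 57.5 mm below this point. Above: a round head, 32 mm in diameter, 40 mm tall. In the guide, on the ring, this point is about 102 mm above the table; fully home, head on the guide block, 77.5 mm. If it hangs, press it down.
- stand: The fixed grey stand in which the pin stands at the start: a block 70 x 70 x 50 mm, origin at the centre of its underside, with a 20 mm hole 45 mm deep in the middle; the pin's head is 30 mm above its top.
- amber_bottle: Loose amber glass bottle with a blue cap, 72 mm in diameter, 160 mm tall; origin at the centre of its underside. To be left alone.
- clear_bottle: Loose clear glass bottle with a blue cap, 60 mm in diameter, 130 mm tall; origin at the centre of its underside. To be left alone.
- beaker: Loose clear beaker, 64 mm in diameter at the rim, 85 mm tall; origin at the centre of its underside. To be left alone.
Mind the look-alikes: they are no part of the job. Of the things that look like the part that bears pin_mid, the largest one is meant.

How it is judged:
By the outcome, as a careful person would: the job done as asked, in the order asked, and still so for the second after the job is handed in, with the robot touching nothing.
It also fails if it takes over 58 s, if anything falls off the work surface, if the arm or the gripper's body presses on something with over 40 N, if the wrist force passes 120 N, or if a joint passes its speed limit or range.

## Robot

A 7-joint arm with a two-finger parallel gripper is mounted at the origin on the work surface. World frame = base frame: x ahead of the robot, y to its left, z up, the work surface at z = 0. Lengths are in m, angles in degrees, forces in N, time in s.
With the tool pointing down it reaches from about 0.425 to 0.875 m from the base axis. Payload 4.7 kg.
Tool frame: the origin (TCP) lies midway between the tips of the shut fingers; the grasp point (between the pads) lies 19 mm behind it; y points along the fingers, x is the direction in which the jaws open and shut, and the axes are right-handed (so a half turn about y gives the same grasp; the last joint's range is limited). The gripper opens to 87 mm and grips with 3 to 60 N. Pads are 19 mm wide; open, the fingers measure 117 mm over their backs; the gripper's body (75 mm by 190 mm) begins 51 mm behind the grasp point.
Start: joints at [-64.968, 18.392, -4.016, 83.108, 1.295, 78.541, -3.26], TCP at [0.267, 0.593, 0.223] pointing down, gripper open.
Joint ranges: [-163.93, 163.93], [-17.29, 119.83], [-79.2, 71.16], [3.27, 140.29], [-89.18, 269.18], [5.43, 117.66], [-154.24, 154.24]. Speed limits (degrees/s): [147.25, 147.25, 180, 180, 180, 180, 180].

## Interface

Orientations are given as [roll, pitch, yaw] about the fixed x, y, z axes, in that order (R = Rz(yaw) Ry(pitch) Rx(roll)).
In Python, from cell import env gives the robot as it stands.
- The arm moves only by the tool carry_out, never from a script. Its argument "targets" is a list of rows, each a list of 2 entries, a list of its own where there are three numbers: the shift along the tool's x, y, z in mm, then the turn, a rotation vector about the tool's x, y, z in degrees. A call has 1 to 12 rows; each row shifts and turns the commanded pose from where the row before left it, along the tool's axes as they then stand; what a row does not reach is not made up. A row lasts 1/10 s, in which the tool goes at most 50 mm and 8.59 degrees, less where a joint would pass 70% of its speed; a pose out of reach is approached as far as the arm can. A call with a gripper value outside its range is refused whole. "jaw" is the opening, from 0 (shut) to 1 (fully open), set as the call begins (left out, the last holds). The fingers move at their own pace and stop on an object; "squeeze" is the grip in N (left out, the last holds). Time passes only in rows, so rows that do not move let the fingers close. It gives the time, the measured TCP pose, the force and the opening at its end, in the units of the state.
- env.get_obs(): the state, without advancing time (a new reading comes with each control period).
- env.read_camera(name): name is "side" or "top" or "wrist"; returns the picture (480x640x3 uint8, red, green, blue); there is no depth.
- env.get_calibration(name): a dict with "fx", "fy", "cx", "cy" (pixels), "R" (3x3) and "t" (3): a world point X has camera coordinates R X + t; the wrist camera has in their place "hand_eye" (4x4, takes a point from camera to tool coordinates, whose origin is the TCP and whose axes are the tool frame's). Camera axes: x right, y down, z forward; pixel columns grow to the right and rows downward; lengths in m; the calibration is good to about 2 mm. A picture is of the moment at which its call begins: read the wrist's pose just before it. get_calibration takes no time and is no camera call.
- env.sign_off(): hands the job in, once; it reports no verdict.
Trained networks look in the newest picture that a camera, given by its name, has taken for a name from the list of things; names that differ only in an ending like _2 or _b are one class to them, and where a whole thing is asked for, a point or a joint stands for the part that bears it (a point fixed in the world has none). Each returns a list of dicts, best first, with "p" (0 to 1); they miss things now and then, are a little off and sometimes report something else, mostly with a low value. They report only what shows in the picture. A call takes as long as a camera call. They do not tell look-alikes from the thing itself.
- env.outline_of(camera, label): "mask" (480x640 bool, what is visible of it) and "xy" ([column, row] in pixels, amid what is visible of it).
The state is a dict: "time_s": time; "qpos": joint angles; "joint_velocities": joint speeds; "effort": joint torques, N m; "tool_pos": TCP position; "tool_rot": TCP orientation; "force": force on the tool from outside, world axes, zero at the start; "wrist_torque": the same for the moment, N m; "grip_width": finger opening in m.
Only numpy, scipy, OpenCV 4.12 (cv2) and the standard library are available. Lean on these libraries where they do the work, as an engineer would, in place of code of your own. Each camera call takes 0.05 s, during which the arm holds its last target.

## Working session

There is one attempt and no reset: what is moved stays moved. The work goes in short steps, Python scripts to look and compute and a tool call to move; the robot and the scene stay as the last step left them, time stands still between calls to the robot, and variables do not carry over. Pictures are saved under pics/ and viewed, and the job is handed in when it is done.

Besides the shell and the picture viewer there is one more tool, called after "Call:" in YAML: its name, and indented under it one key for each argument. carry_out: Moves the arm, as the interface text tells. Its arguments: {"type":"object","properties":{"targets":{"type":"array","items":{"type":"array"}},"jaw":{"type":"number"},"squeeze":{"type":"number"}},"required":["targets"]}

```bash
ls; mkdir -p pics
python3 - <<'E'
from cell import env
import cv2,numpy as np
o=env.get_obs();print({k:np.round(v,3).tolist() for k,v in o.items()})
for n in("side","top","wrist"):
    im=env.read_camera(n);cv2.imwrite(f"pics/{n}0.png",im[:,:,::-1]);c=env.get_calibration(n);print(n,{k:np.round(v,4).tolist() for k,v in c.items()})
E
```

```text
pics
{'time_s': 0.0, 'qpos': [-64.966, 18.44, -4.016, 83.175, 1.296, 78.541, -3.26], 'joint_velocities': [-0.078, 0.018, 0.118, 0.025, -0.005, 0.036, -0.127], 'effort': [0.001, -49.129, -0.404, -31.252, -0.064, 0.044, 0.0], 'tool_pos': [0.267, 0.592, 0.221], 'tool_rot': [-90.007, 0.11, 65.778], 'force': [0.574, 0.11, 0.108], 'wrist_torque': [-0.037, 0.021, 0.029], 'grip_width': 0.087}
side {'fx': 437.3647, 'fy': 437.3647, 'cx': 318.9037, 'cy': 239.2578, 'R': [[0.7323, -0.6809, -0.0032], [-0.3835, -0.4086, -0.8282], [0.5627, 0.6078, -0.5604]], 't': [-0.3107, 0.3559, 0.4399]}
top {'fx': 496.7167, 'fy': 496.7167, 'cx': 321.2975, 'cy': 247.1997, 'R': [[-0.0152, -0.9999, -0.006], [-0.9882, 0.0159, -0.1521], [0.1522, 0.0037, -0.9883]], 't': [0.1588, 0.5925, 1.0741]}
wrist {'fx': 396.0539, 'fy': 396.0539, 'cx': 312.7232, 'cy': 248.3615, 'hand_eye': [[1.0, -0.0008, 0.0008, -0.0006], [-0.001, -0.2901, 0.957, -0.1618], [-0.0005, -0.957, -0.2901, 0.0799], [0.0, 0.0, 0.0, 1.0]]}
```

View pics/side0.png

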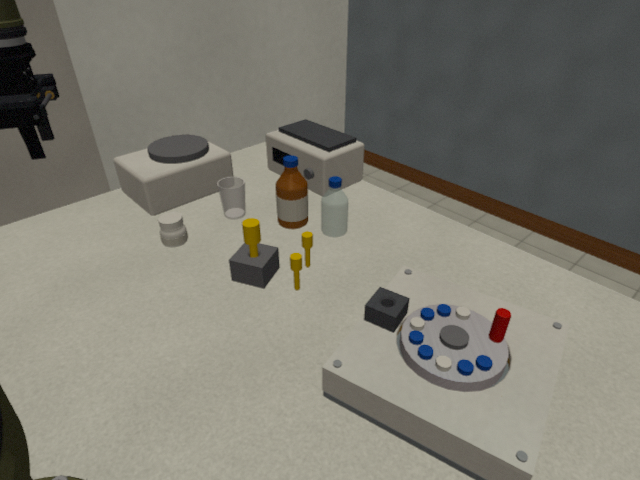

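View pics/top0.png

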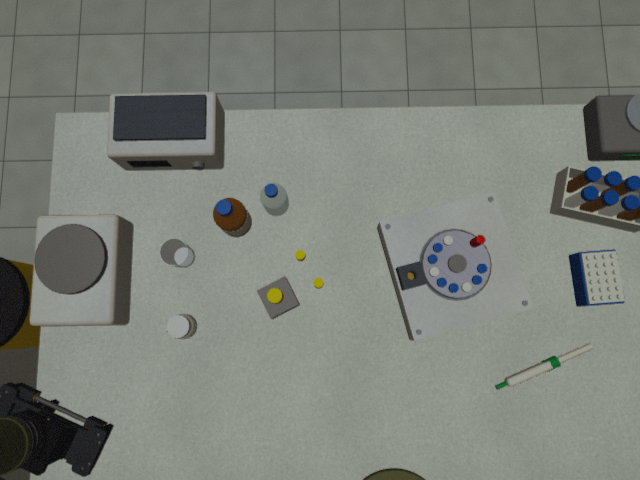

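View pics/wrist0.png

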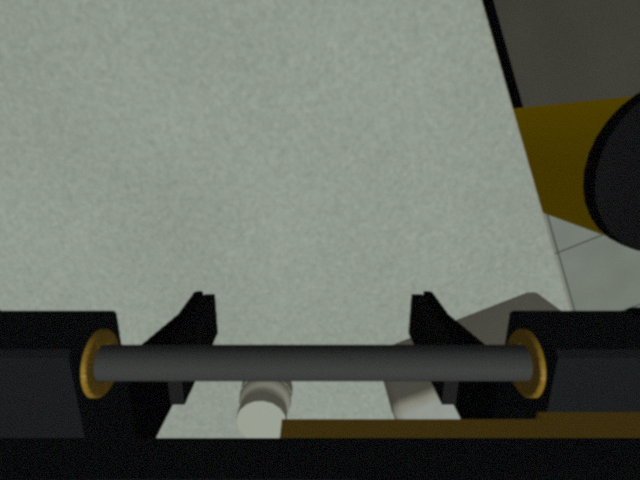

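Candidates for the pin: big yellow pin in the grey stand (side 251,240; top 275,296). Two smaller loose look-alikes are at side (296,270) / top (318,283) and side (307,248) / top (300,255). The description (largest, in the stand) points to the first; I'll check it in a crop along with the guide hole.

```bash
cat > h.py <<'E'
import cv2,numpy as np
from cell import env
from scipy.spatial.transform import Rotation as Rn
def cal(n):
    c=env.get_calibration(n);K=np.array([[c['fx'],0,c['cx']],[0,c['fy'],c['cy']],[0,0,1]])
    if n=='wrist':
        o=env.get_obs();T=np.eye(4);T[:3,:3]=Rn.from_euler('xyz',o['tool_rot'],degrees=True).as_matrix();T[:3,3]=o['tool_pos']
        M=np.linalg.inv(T@np.array(c['hand_eye']));return K,M[:3,:3],M[:3,3]
    return K,np.array(c['R']),np.array(c['t'])
def proj(C,X):
    K,R,t=C;p=(R@np.atleast_2d(X).T).T+t;p=p@K.T;return p[:,:2]/p[:,2:]
def onz(C,uv,z):
    K,R,t=C;d=R.T@np.linalg.inv(K)@np.array([uv[0],uv[1],1.]);o=-R.T@t
    return o+d*(z-o[2])/d[2]
E
python3 - <<'E'
from h import *
for n in('top','side'):
    im=env.read_camera(n);C=cal(n)
    for lab,z in(('pin_mid',.1),('stand',.05),('drive_post',.1),('disc_top',.075),('guide_mouth',.095),('housing',.064),('amber_bottle',.16),('clear_bottle',.13),('beaker',.085)):
        try:
            for r in env.outline_of(n,lab)[:4]:
                ys,xs=np.nonzero(r['mask']);print(n,lab,round(r['p'],2),np.round(r['xy'],1),r['mask'].sum(),xs.min(),xs.max(),ys.min(),ys.max(),np.round(onz(C,r['xy'],z),3))
        except Exception as e: print(lab,e)
    (x,y,w,h)=(240,220,280,130) if n=='top' else (210,190,340,220)
    cv2.imwrite(f'pics/c_{n}.png',cv2.resize(im[y:y+h,x:x+w,::-1],None,fx=800/w,fy=min(600/h,800/w),interpolation=cv2.INTER_CUBIC))
E
```

```text
top pin_mid 0.74 [276.  295.3] 195 267 283 289 303 [0.485 0.247 0.1  ]
top pin_mid 0.66 [318.7 280.5] 61 315 322 279 287 [0.515 0.156 0.1  ]
top pin_mid 0.43 [300.6 254. ] 81 296 304 250 260 [0.573 0.194 0.1  ]
top stand 0.36 [453.6 266.9] 15499 377 532 193 341 [ 0.545 -0.145  0.05 ]
top drive_post 0.62 [455.2 262. ] 3824 408 490 231 299 [ 0.55  -0.136  0.1  ]
top drive_post 0.36 [273.4 198.8] 714 261 288 183 215 [0.695 0.252 0.1  ]
top disc_top 0.77 [452.2 267.2] 15611 377 532 192 340 [ 0.542 -0.135  0.075]
top guide_mouth 0.69 [452.9 265.8] 15447 378 532 192 340 [ 0.543 -0.131  0.095]
top housing 0.92 [449.5 267.8] 15583 377 532 192 341 [ 0.542 -0.132  0.064]
top housing 0.36 [173.2 250.1] 855 158 194 239 268 [0.591 0.478 0.064]
top amber_bottle 0.6 [233.  214.8] 1093 213 250 198 236 [0.647 0.329 0.16 ]
top clear_bottle 0.88 [273.8 200.6] 722 260 288 183 216 [0.683 0.248 0.13 ]
top beaker 0.6 [172.9 251.5] 839 159 194 238 267 [0.585 0.472 0.085]
side pin_mid 0.59 [297.1 265.9] 303 290 301 253 289 [0.479 0.111 0.1  ]
side pin_mid 0.55 [249.4 233.5] 531 242 260 218 257 [0.478 0.245 0.1  ]
side pin_mid 0.52 [304.7 242.2] 292 300 312 231 267 [0.534 0.154 0.1  ]
side stand 0.8 [254.4 267.5] 1619 229 277 244 287 [0.46  0.211 0.05 ]
side stand 0.7 [333.8 206.5] 1336 320 347 177 236 [0.723 0.272 0.05 ]
side drive_post 0.58 [452.9 346.4] 7833 398 510 304 391 [ 0.516 -0.161  0.1  ]
side disc_top 0.56 [455.7 368.7] 34745 322 568 266 479 [ 0.508 -0.175  0.075]
side guide_mouth 0.93 [453.9 372.8] 34723 322 568 266 479 [ 0.484 -0.184  0.095]
side housing 0.82 [452.6 369.7] 34811 322 567 266 479 [ 0.513 -0.17   0.064]
side amber_bottle 0.66 [296.2 199.7] 1901 275 307 156 228 [0.555 0.199 0.16 ]
side clear_bottle 0.6 [334.4 207.4] 1268 321 347 177 236 [0.622 0.17  0.13 ]
side clear_bottle 0.22 [451.8 345.7] 7810 399 510 304 391 [ 0.489 -0.171  0.13 ]
side beaker 0.92 [234.  195.6] 960 218 244 177 219 [0.554 0.412 0.085]
```

View pics/c_top.png

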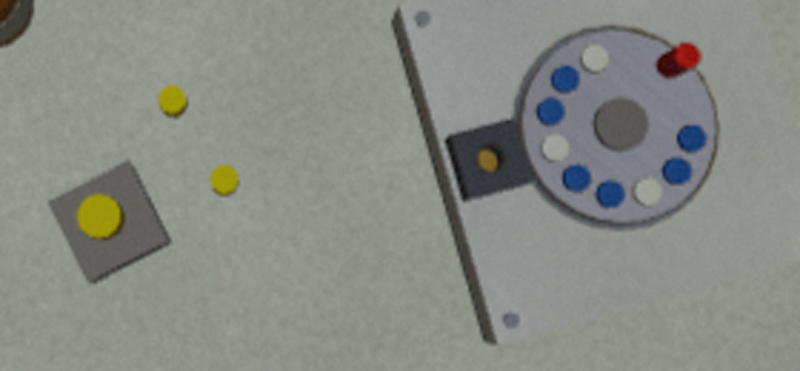

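View pics/c_side.png

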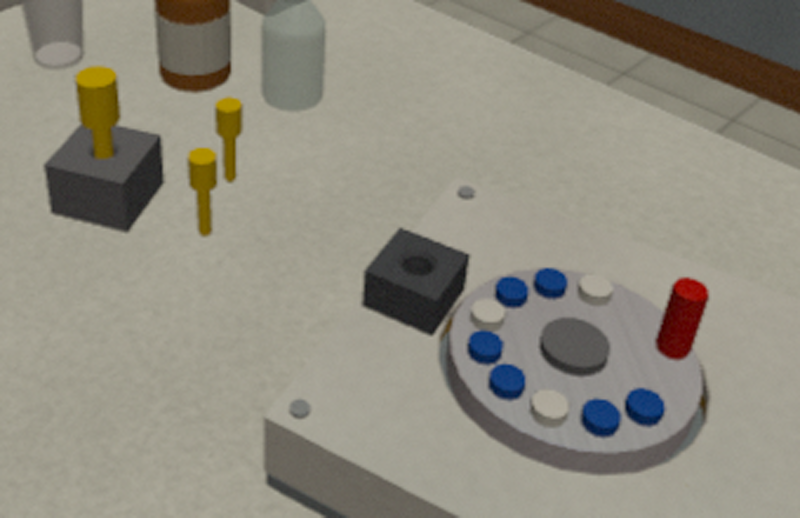

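The crops confirm the choice: the big pin stands in the grey stand (top 275,296), and the two small pins stand loose beside it. The guide hole is at top ≈(410,276), and the orange in it is the ring below. Next, the positions.

Run:
```python
from h import *
im=env.read_camera('top');C=cal('top');hs=cv2.cvtColor(im,cv2.COLOR_RGB2HSV)
im2=env.read_camera('side');C2=cal('side')
def blobs(im,lo,hi,box):
    h=cv2.cvtColor(im,cv2.COLOR_RGB2HSV);m=cv2.inRange(h,lo,hi);k=np.zeros_like(m);x,y,w,hh=box;k[y:y+hh,x:x+w]=m[y:y+hh,x:x+w]
    n,l,s,c=cv2.connectedComponentsWithStats(k)
    return [(s[i],c[i]) for i in range(1,n) if s[i][4]>15]
for s,c in blobs(im,(20,120,80),(40,255,255),(240,220,100,110)):print('yel',s,c,onz(C,c,.12))
for s,c in blobs(im,(0,150,130),(12,255,255),(400,200,120,120)):print('redtop',s,c,onz(C,c,.125))
for s,c in blobs(im2,(18,120,60),(40,255,255),(220,200,120,100)):print('side yel',s,c)
print('pin head centre side proj for top est', proj(C2,onz(C,(275,295.8),.12)-[0,0,0]))
for nm,uv,z in(('guide',(410.5,276),.095),('disc',(456.5,263.8),.075),('post',(480.5,239.3),.125),('pin',(275,295.8),.12)):
    X=onz(C,uv,z);print(nm,X,proj(C2,X))
# side estimates
for nm,uv,z in(('guide',(210+418/2.353,190+265/2.353),.095),('post',(210+689/2.353,190+288/2.353),.125),('disc',(210+575/2.353,190+358/2.353),.075),('pin',(210+97/2.353,190+77/2.353),.12)):
    print(nm,'side',onz(C2,uv,z))
```

```text
yel [296 250   9  11  77] [299.93506494 254.76623377] [0.56815188 0.19429631 0.12      ]
yel [314 278   9  10  77] [318.02597403 282.44155844] [0.5094184  0.15714965 0.12      ]
yel [267 288  16  16 195] [274.33333333 295.25641026] [0.48424584 0.24813168 0.12      ]
redtop [477 235   8   9  54] [480.2962963  238.98148148] [ 0.59476699 -0.1840611   0.125     ]
side yel [242 218  19  40 516] [251.53100775 234.90116279]
side yel [302 231  11  36 249] [306.87951807 245.16064257]
side yel [290 253  12  37 284] [295.95070423 267.23591549]
pin head centre side proj for top est [[249.9293056  222.96123163]]
guide [ 0.5221278  -0.03999881  0.095     ] [[384.65824072 301.45392148]]
disc [ 0.54905377 -0.14481271  0.075     ] [[453.05985476 339.88834361]]
post [ 0.59408403 -0.18444367  0.125     ] [[503.31008902 313.04726675]]
pin [0.48310058 0.24674965 0.12      ] [[249.9293056  222.96123163]]
guide side [ 0.52339797 -0.04471691  0.095     ]
post side [ 0.5947756  -0.18336592  0.125     ]
disc side [ 0.54673318 -0.14843331  0.075     ]
pin side [0.48529411 0.24580544 0.12      ]
```

Call:
carry_out:
  targets:
    - [[0,0,0],[0,7.8,0]]
    - [[0,0,0],[0,7.8,0]]
    - [[0,0,0],[0,7.8,0]]
    - [[0,0,0],[0,7.8,0]]
    - [[0,0,0],[0,7.6,0]]
  jaw: 1

```text
time_s: 1.75
tool_pos: [0.2667, 0.5928, 0.2226]
tool_rot: [-90.0, -0.0, 26.7]
force: [-0.2, 0.2, -0.6]
grip_width: 0.0871
```

Call:
carry_out:
  targets:
    - [[4,3,-40],[0,0,0]]
    - [[4,3,-40],[0,0,0]]
    - [[4,3,-40],[0,0,0]]
    - [[4,3,-40],[0,0,0]]
    - [[4,3,-40],[0,0,0]]
    - [[4,3,-40],[0,0,0]]
    - [[4,3,-40],[0,0,0]]
    - [[4,3,-40],[0,0,0]]
    - [[2,1,-20],[0,0,0]]
    - [[0,0,0],[0,0,0]]
    - [[0,0,0],[0,0,0]]

```text
time_s: 2.85
tool_pos: [0.451, 0.3057, 0.1978]
tool_rot: [-89.9, -0.0, 26.9]
force: [-0.7, 0.9, -0.2]
grip_width: 0.0872
```

Run:
```python
from h import *
o=env.get_obs();print({k:np.round(o[k],4).tolist() for k in('time_s','tool_pos','tool_rot','force')})
C=cal('wrist');im=env.read_camera('wrist');im=im[:,:,::-1].copy()
print(proj(C,[[.484,.247,.12],[.484,.247,.05]]))
cv2.imwrite('pics/w1.png',im)
```

```text
{'time_s': 2.85, 'tool_pos': [0.451, 0.3057, 0.1978], 'tool_rot': [-89.9452, -0.0166, 26.9481], 'force': [-0.6801, 0.8782, -0.1811]}
[[317.40882548 352.15257107]
 [316.38154147 307.99499374]]
```

View pics/w1.png

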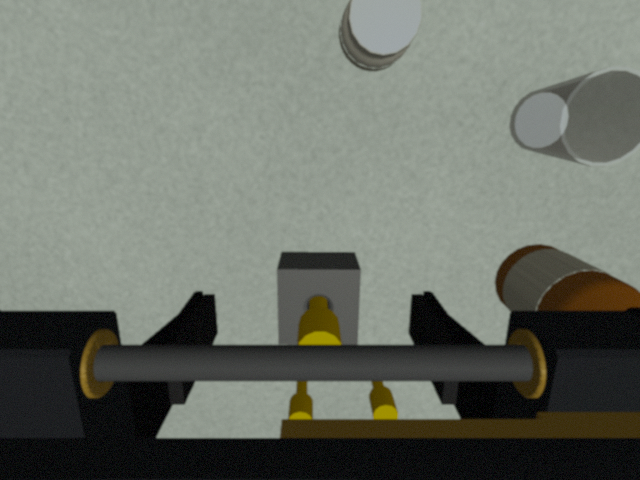

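The wrist view shows the pin at (319,330) between the jaws, lined up in tool x to about 2 mm. The small pins are at (301,405) and (383,400), clear of the fingers. I'll move over the pin and go down.

Call:
carry_out:
  targets:
    - [[3,0,-34],[0,0,0]]
    - [[0,0,-34],[0,0,0]]
    - [[0,20,0],[0,0,0]]
    - [[0,30,0],[0,0,0]]
    - [[0,30,0],[0,0,0]]
    - [[0,20,0],[0,0,0]]
    - [[0,14,0],[0,0,0]]
    - [[0,0,0],[0,0,0]]
    - [[0,0,0],[0,0,0]]

```text
time_s: 3.8
tool_pos: [0.4849, 0.247, 0.0842]
tool_rot: [-90.0, -0.0, 27.1]
force: [-0.2, 0.3, -0.0]
grip_width: 0.0869
```

Run:
```python
from h import *
o=env.get_obs();print({k:np.round(o[k],4).tolist() for k in('time_s','tool_pos','tool_rot','force')})
C=cal('wrist');im=env.read_camera('wrist')[:,:,::-1];im2=env.read_camera('side')[150:310,170:340,::-1]
print(proj(cal('side'),o['tool_pos']))
cv2.imwrite('pics/w2.png',np.hstack([cv2.resize(im,(400,300)),cv2.resize(im2,(400,300),interpolation=2)]))
```

```text
{'time_s': 3.8, 'tool_pos': [0.4849, 0.247, 0.0842], 'tool_rot': [-89.9858, -0.0477, 27.0517], 'force': [-0.2297, 0.2583, -0.04]}
[[252.40354682 238.86313995]]
```

View pics/w2.png

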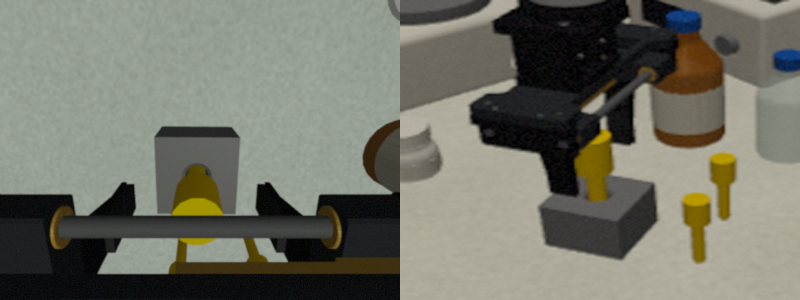

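The jaws straddle the head (wrist view, head at about (197,220) in the half-size image). Closing.

Call:
carry_out:
  targets:
    - [[0,0,0],[0,0,0]]
    - [[0,0,0],[0,0,0]]
    - [[0,0,0],[0,0,0]]
    - [[0,0,0],[0,0,0]]
    - [[0,0,0],[0,0,0]]
    - [[0,0,0],[0,0,0]]
    - [[0,0,0],[0,0,0]]
    - [[0,0,0],[0,0,0]]
  jaw: 0
  squeeze: 30

```text
time_s: 4.7
tool_pos: [0.4848, 0.2459, 0.0836]
tool_rot: [-90.0, -0.0, 27.0]
force: [-0.5, -0.8, 0.1]
grip_width: 0.0309
```

Call:
carry_out:
  targets:
    - [[0,-10,0],[0,0,0]]
    - [[0,-20,0],[0,0,0]]
    - [[0,-30,0],[0,0,0]]
    - [[0,-30,0],[0,0,0]]
    - [[0,-30,0],[0,0,0]]
    - [[0,0,0],[0,0,0]]
    - [[0,0,0],[0,0,0]]

```text
time_s: 5.4
tool_pos: [0.4849, 0.246, 0.2042]
tool_rot: [-90.0, -0.1, 27.0]
force: [0.4, -0.5, -1.4]
grip_width: 0.0303
```

Run:
```python
from h import *
o=env.get_obs();print({k:np.round(o[k],4).tolist() for k in('time_s','tool_pos','tool_rot','force','wrist_torque','grip_width')})
im=env.read_camera('wrist')[:,:,::-1];im2=env.read_camera('side')[100:260,170:340,::-1]
cv2.imwrite('pics/w3.png',np.hstack([im[240:480,200:440],cv2.resize(im2,(510,480),interpolation=2)[:240*2].copy()[:240] ]) if 0 else cv2.resize(im2,(637,600),interpolation=2))
cv2.imwrite('pics/w3b.png',im)
```

```text
{'time_s': 5.4, 'tool_pos': [0.4849, 0.246, 0.2042], 'tool_rot': [-89.9853, -0.062, 26.974], 'force': [0.3602, -0.5041, -1.3982], 'wrist_torque': [-0.0444, 0.0447, -0.0096], 'grip_width': 0.0303}
```

View pics/w3.png

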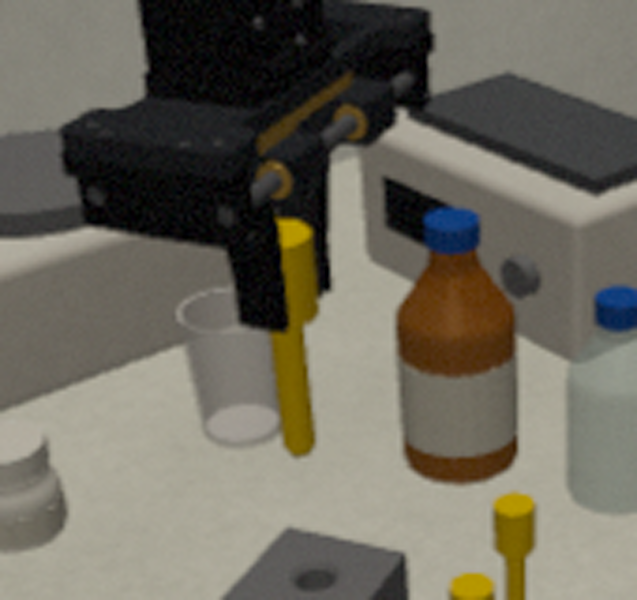

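View pics/w3b.png

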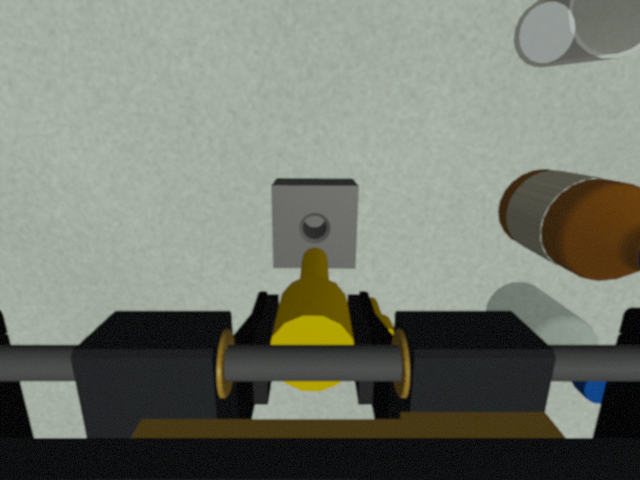

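Run:
```python
from h import *
o=env.get_obs();Cw=cal('wrist');Cs=cal('side')
ims=cv2.imread('pics/w3b.png')
# pin tip in both views; solve
z0=o['tool_pos'][2]+.019
p=np.array(o['tool_pos'])
for zz in (z0+.017,z0-.023,z0-.098): print(zz,proj(Cs,[p[0],p[1],zz])[0],proj(Cw,[p[0],p[1],zz])[0])
s=cv2.cvtColor(env.read_camera('side'),cv2.COLOR_RGB2HSV);m=cv2.inRange(s,(18,120,50),(40,255,255))
for r in range(156,226,4):
    x=np.nonzero(m[r,235:262])[0]+235
    if len(x):print('s',r,x.min(),x.max(),x.mean())
w=cv2.cvtColor(ims,cv2.COLOR_BGR2HSV);m=cv2.inRange(w,(18,120,40),(40,255,255))
for r in range(244,345,6):
    x=np.nonzero(m[r,265:365])[0]+265
    if len(x):print('w',r,x.min(),x.max(),x.mean())
```

```text
0.23830285964952147 [244.2482661  162.71729102] [313.90540171 358.04911793]
0.19830285964952146 [246.55385238 184.31857663] [313.78448188 309.67502151]
0.12330285964952145 [250.52515783 221.52616403] [313.65621654 258.36234818]
s 160 244 252 248.0
s 164 244 253 248.5
s 168 245 253 249.0
s 172 245 254 249.5
s 176 246 254 250.0
s 180 246 253 249.5
s 184 247 253 250.0
s 188 242 250 246.42857142857142
s 192 242 250 246.0
s 196 243 250 246.5
s 200 243 251 247.0
s 204 244 251 247.5
s 208 244 252 248.0
s 212 245 252 248.5
s 216 246 253 249.5
s 220 247 252 249.5
w 250 307 322 314.5
w 256 304 325 314.5
w 262 302 327 314.5
w 268 302 327 314.5
w 274 302 327 314.5
w 280 298 328 313.0
w 286 289 337 313.0
w 292 284 341 312.5
w 298 282 344 313.0
w 304 279 348 313.5
w 310 277 349 313.0
w 316 276 350 313.0
w 322 274 351 312.5
w 328 273 352 312.5
w 334 271 353 312.0
w 340 270 354 312.0
```

Call:
carry_out:
  targets:
    - [[-6,0,-17],[0,0,0]]
    - [[-12,0,-34],[0,0,0]]
    - [[-14,0,-40],[0,0,0]]
    - [[-14,0,-40],[0,0,0]]
    - [[-14,0,-40],[0,0,0]]
    - [[-14,0,-40],[0,0,0]]
    - [[-12,0,-34],[0,0,0]]
    - [[-7,0,-20],[0,0,0]]
    - [[-4,0,-10],[0,0,0]]
    - [[0,0,0],[0,0,0]]
    - [[0,0,0],[0,0,0]]

```text
time_s: 6.65
tool_pos: [0.5227, -0.0421, 0.2031]
tool_rot: [-89.9, 0.0, 27.0]
force: [-0.0, 0.3, -1.9]
grip_width: 0.0304
```

```bash
cat > see.py <<'E'
from h import *
import sys
o=env.get_obs();print({k:np.round(o[k],4).tolist() for k in('time_s','tool_pos','tool_rot','force','grip_width')})
im=env.read_camera('wrist')[:,:,::-1];im2=env.read_camera('side')[220:400,320:520,::-1]
cv2.imwrite(f'pics/{sys.argv[1]}.png',np.hstack([cv2.resize(im[140:440,160:480],(400,375)),cv2.resize(im2,(400,375),interpolation=2)]))
p=np.array(o['tool_pos'])
print(proj(cal('wrist'),[[p[0],p[1],p[2]-.079],[.523,-.043,.095]]),proj(cal('side'),[[p[0],p[1],p[2]-.079],[.523,-.043,.095]]))
E
python3 see.py g1
```

```text
{'time_s': 6.65, 'tool_pos': [0.5227, -0.0421, 0.2031], 'tool_rot': [-89.9372, 0.026, 27.0341], 'force': [-0.0271, 0.307, -1.9442], 'grip_width': 0.0304}
[[312.55823538 259.29479581]
 [312.31357153 247.69839173]] [[387.61782384 287.03810949]
 [386.58389452 302.17623085]]
```

View pics/g1.png

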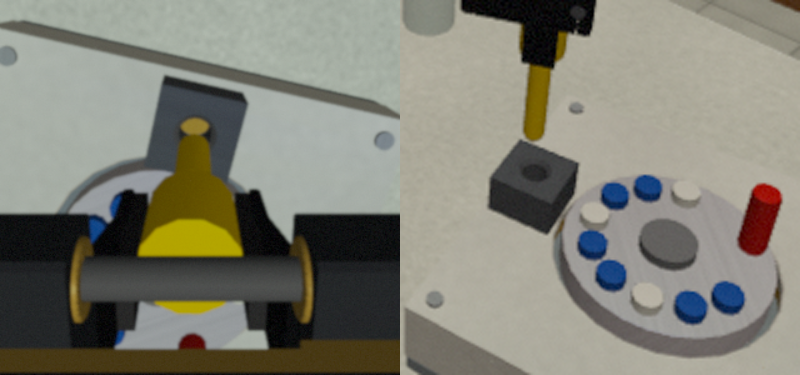

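Run:
```python
from h import *
o=env.get_obs()
im=env.read_camera('wrist')[:,:,::-1];im2=env.read_camera('side')[:,:,::-1]
C=cal('wrist');Cs=cal('side')
a=cv2.resize(im[190:290,250:380],(520,400),interpolation=2);b=cv2.resize(im2[270:330,360:430],(467,400),interpolation=2)
R=Rn.from_euler('z',27,degrees=True).as_matrix()
t=np.linspace(0,6.283,40)
def draw(img,C,x0,y0,sx,sy,c,z,r,col):
    P=proj(C,[[c[0]+r*np.cos(k),c[1]+r*np.sin(k),z] for k in t])
    cv2.polylines(img,[np.int32((P-[x0,y0])*[sx,sy])],True,col,1)
for r in(.0095,.0125):
    draw(a,C,250,190,4,4,(.523,-.043),.095,r,(0,255,0));draw(b,Cs,360,270,467/70,400/60,(.523,-.043),.095,r,(0,255,0))
draw(a,C,250,190,4,4,o['tool_pos'],o['tool_pos'][2]-.079,.006,(0,0,255));draw(b,Cs,360,270,467/70,400/60,o['tool_pos'],o['tool_pos'][2]-.079,.006,(0,0,255))
cv2.imwrite('pics/z1.png',cv2.resize(np.hstack([a,b]),(800,324)))
```

```text
(no output)
```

View pics/z1.png

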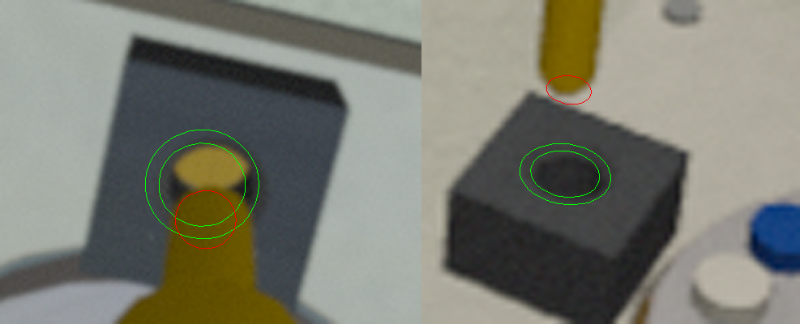

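The tip and hole agree to about 1–2 mm in both views: wrist hole ≈(316,246), tip ≈(314,250). I'll make a small correction and start the descent.

Call:
carry_out:
  targets:
    - [[1.5,10,-0.5],[0,0,0]]
    - [[0,10,0],[0,0,0]]
    - [[0,6,0],[0,0,0]]
    - [[0,6,0],[0,0,0]]
    - [[0,5,0],[0,0,0]]
    - [[0,5,0],[0,0,0]]
    - [[0,0,0],[0,0,0]]

```text
time_s: 7.55
tool_pos: [0.5243, -0.0431, 0.1608]
tool_rot: [-90.0, 0.1, 27.0]
force: [0.5, -0.4, -3.2]
grip_width: 0.0305
```

```bash
python3 see.py g2
```

```text
{'time_s': 7.55, 'tool_pos': [0.5243, -0.0431, 0.1608], 'tool_rot': [-89.9961, 0.0508, 26.9651], 'force': [0.528, -0.3851, -3.1877], 'grip_width': 0.0305}
[[312.94593492 257.89822272]
 [311.07268526 263.60703259]] [[386.46569244 308.28657306]
 [386.58389452 302.17623085]]
```

View pics/g2.png

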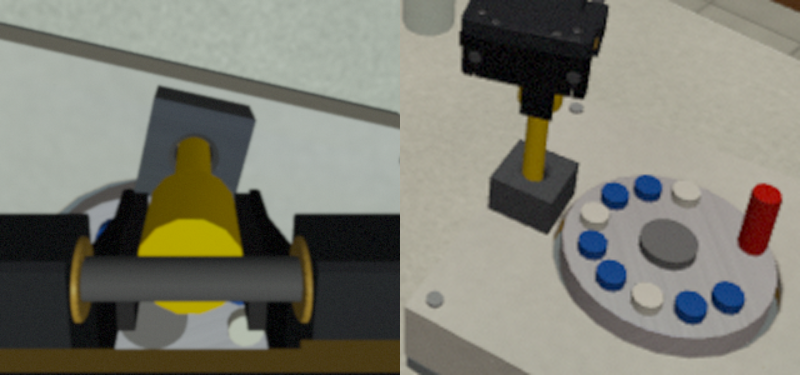

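The tip is in the hole (side panel 535,178) with no contact force. I'll continue down to just above the ring.

Call:
carry_out:
  targets:
    - [[0,6,0],[0,0,0]]
    - [[0,6,0],[0,0,0]]
    - [[0,6,0],[0,0,0]]
    - [[0,6,0],[0,0,0]]
    - [[0,6,0],[0,0,0]]
    - [[0,3,0],[0,0,0]]
    - [[0,0,0],[0,0,0]]

```text
time_s: 8.35
tool_pos: [0.5245, -0.043, 0.128]
tool_rot: [-90.0, 0.0, 27.0]
force: [0.7, -1.2, -2.0]
grip_width: 0.0306
```

Call:
carry_out:
  targets:
    - [[0,1.5,0],[0,0,0]]
    - [[0,1.5,0],[0,0,0]]
    - [[0,0,0],[0,0,0]]

```text
time_s: 8.65
tool_pos: [0.5247, -0.0429, 0.1255]
tool_rot: [-90.0, -0.0, 27.0]
force: [0.4, -1.4, -1.7]
grip_width: 0.0302
```

Call:
carry_out:
  targets:
    - [[0,0,0],[0,0,0]]
    - [[0,0,0],[0,0,0]]
    - [[0,0,0],[0,0,0]]
    - [[0,0,0],[0,0,0]]
    - [[0,0,0],[0,0,0]]
  jaw: 0.75

```text
time_s: 9.15
tool_pos: [0.5247, -0.0428, 0.1257]
tool_rot: [-90.0, -0.0, 27.0]
force: [-0.7, 0.3, 0.2]
grip_width: 0.0613
```

```bash
python3 see.py g3
```

```text
{'time_s': 9.15, 'tool_pos': [0.5247, -0.0428, 0.1257], 'tool_rot': [-89.9934, -0.0181, 26.9838], 'force': [-0.7279, 0.3339, 0.2371], 'grip_width': 0.0613}
[[313.43448539 258.39370276]
 [310.58178053 286.34360108]] [[384.59681635 324.72606654]
 [386.58389452 302.17623085]]
```

View pics/g3.png

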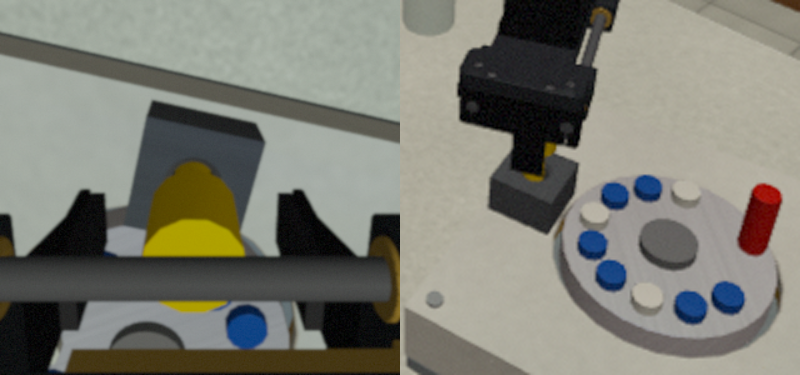

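The pin rests in the guide on the ring, and the jaws are clear of its head on both sides. I'll lift straight up and move above the red post.

Call:
carry_out:
  targets:
    - [[0,-10,0],[0,0,0]]
    - [[0,-20,0],[0,0,0]]
    - [[0,-30,0],[0,0,0]]
    - [[0,-20,0],[0,0,0]]
    - [[0,-5,0],[0,0,0]]
    - [[0,0,-30],[0,0,0]]
    - [[0,0,-40],[0,0,0]]
    - [[-2,0,-40],[0,0,0]]
    - [[0,0,-30],[0,0,0]]
    - [[0,0,-17],[0,0,0]]
    - [[0,0,0],[0,0,0]]

```text
time_s: 10.35
tool_pos: [0.5936, -0.1869, 0.2096]
tool_rot: [-90.1, 0.1, 26.7]
force: [-0.1, -0.8, 0.2]
grip_width: 0.0653
```

Call:
carry_out:
  targets:
    - [[0,20,0],[0,0,0]]
    - [[0,30,0],[0,0,0]]
    - [[0,0,0],[0,0,0]]
  jaw: 0.5

```text
time_s: 10.65
tool_pos: [0.5911, -0.181, 0.1562]
tool_rot: [-89.7, 0.3, 27.1]
force: [-0.6, 0.2, -0.2]
grip_width: 0.0491
```

```bash
python3 see.py p1;python3 - <<'E'
from h import *
C=cal('top');im=env.read_camera('top');cv2.imwrite('pics/p1t.png',cv2.resize(im[190:350,370:540,::-1],(600,565),interpolation=2))
E
```

```text
{'time_s': 10.65, 'tool_pos': [0.5911, -0.181, 0.1562], 'tool_rot': [-89.6529, 0.3421, 27.0608], 'force': [-0.5734, 0.184, -0.1869], 'grip_width': 0.0491}
[[310.91521201 252.92423419]
 [314.4965705  -33.86853824]] [[492.12317386 337.59499328]
 [386.58389452 302.17623085]]
```

View pics/p1.png

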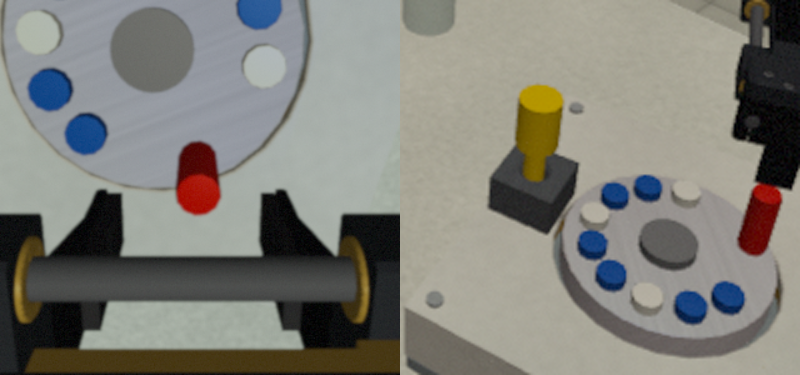

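View pics/p1t.png

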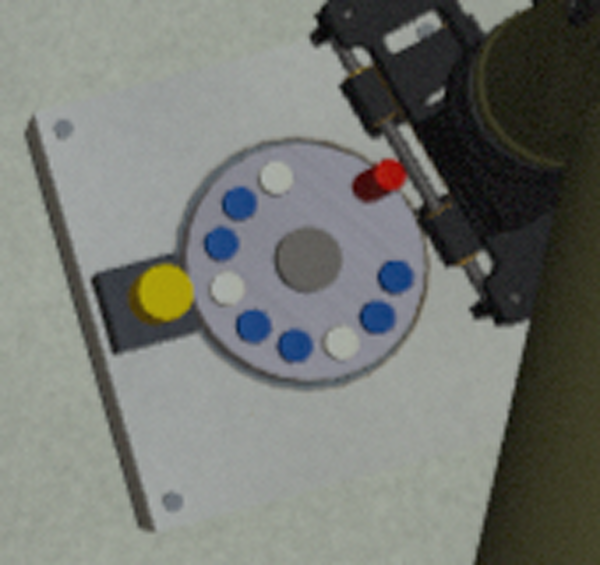

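The pin stands upright in the guide (side panel 540,130) and rests on the ring. The post top is at wrist ≈(319,296); I'll measure it against the jaws.

Run:
```python
from h import *
o=env.get_obs();C=cal('wrist');im=env.read_camera('wrist');h=cv2.cvtColor(im,cv2.COLOR_RGB2HSV)
m=cv2.inRange(h,(0,150,150),(10,255,255));n,l,s,c=cv2.connectedComponentsWithStats(m);i=1+np.argmax(s[1:,4]);print(s[i],c[i])
P=onz(C,c[i],.125);print(P,o['tool_pos'])
R=Rn.from_euler('xyz',o['tool_rot'],degrees=True).as_matrix();print('tool delta mm',R.T@(np.array([P[0],P[1],.09])-o['tool_pos'])*1e3)
g=np.array([.5245,-.043]);
for A in ([.548,-.1465],):
    A=np.array(A);print('r',np.linalg.norm(P[:2]-A),'th',np.degrees(np.arctan2(*(P[:2]-A)[::-1])),'guide',np.linalg.norm(g-A),np.degrees(np.arctan2(*(g-A)[::-1])))
```

```text
[298 270  33  31 795] [314.05157233 285.38616352]
[ 0.5952658 -0.1840318  0.125    ] [ 0.59441596 -0.18302054  0.16154497]
tool delta mm [ 0.23645377 71.54537309 -1.27747641]
r 0.060354717223849774 th -38.45162450204345 guide 0.10613434882261256 102.79230202714096
```

Call:
carry_out:
  targets:
    - [[0,20,-1],[0,0,0]]
    - [[0,30,0],[0,0,0]]
    - [[0,20,0],[0,0,0]]
    - [[0,0,0],[0,0,0]]

```text
time_s: 11.25
tool_pos: [0.5933, -0.1838, 0.0891]
tool_rot: [-89.9, 0.1, 27.0]
force: [0.5, 0.1, 0.5]
grip_width: 0.0432
```

Call:
carry_out:
  targets:
    - [[0,0,0],[0,0,0]]
    - [[0,0,0],[0,0,0]]
    - [[0,0,0],[0,0,0]]
  jaw: 0.35

```text
time_s: 11.55
tool_pos: [0.5957, -0.185, 0.0924]
tool_rot: [-90.1, -0.1, 27.0]
force: [1.1, 0.1, -0.1]
grip_width: 0.0323
```

Run:
```python
from h import *
o=env.get_obs();print({k:np.round(o[k],4).tolist() for k in('time_s','tool_pos','tool_rot','force','grip_width')})
A=np.array([.548,-.1465]);r=.060
p=np.array(o['tool_pos'][:2]);R=Rn.from_euler('z',27,degrees=True).as_matrix()
# arc increments in tool x,z (yaw 27) ; post centre lags TCP by gap ~5mm, follow radius .06
print('tcp r,th',np.linalg.norm(p-A),np.degrees(np.arctan2(*(p-A)[::-1])))
prev=p
for th in range(-42,-104,-4):
    q=A+r*np.array([np.cos(np.radians(th)),np.sin(np.radians(th))]);d=q-prev
    print(th,q.round(4),'x %.1f z %.1f'%(1e3*d@R[:2,0],1e3*d@R[:2,1]));prev=q
```

```text
{'time_s': 11.55, 'tool_pos': [0.5957, -0.185, 0.0924], 'tool_rot': [-90.0973, -0.1408, 26.9743], 'force': [1.091, 0.0562, -0.1159], 'grip_width': 0.0323}
tcp r,th 0.061278480275850984 -38.907079993959
-42 [ 0.5926 -0.1866] x -3.5 z -0.1
-46 [ 0.5897 -0.1897] x -4.0 z -1.4
-50 [ 0.5866 -0.1925] x -4.0 z -1.1
-54 [ 0.5833 -0.195 ] x -4.1 z -0.8
-58 [ 0.5798 -0.1974] x -4.2 z -0.5
-62 [ 0.5762 -0.1995] x -4.2 z -0.2
-66 [ 0.5724 -0.2013] x -4.2 z 0.1
-70 [ 0.5685 -0.2029] x -4.2 z 0.4
-74 [ 0.5645 -0.2042] x -4.1 z 0.7
-78 [ 0.5605 -0.2052] x -4.1 z 0.9
-82 [ 0.5564 -0.2059] x -4.0 z 1.2
-86 [ 0.5522 -0.2064] x -3.9 z 1.5
-90 [ 0.548  -0.2065] x -3.8 z 1.8
-94 [ 0.5438 -0.2064] x -3.7 z 2.0
-98 [ 0.5396 -0.2059] x -3.5 z 2.3
-102 [ 0.5355 -0.2052] x -3.3 z 2.5
```

The post stays between the fingers with about 6 mm gap. First stretch of the arc, still short of the index range:

Call:
carry_out:
  targets:
    - [[-3.5,0,-0.5],[0,0,0]]
    - [[-4,0,-1.4],[0,0,0]]
    - [[-4,0,-1.1],[0,0,0]]
    - [[-4.1,0,-0.8],[0,0,0]]
    - [[-4.2,0,-0.5],[0,0,0]]
    - [[-4.2,0,-0.2],[0,0,0]]
    - [[0,0,0],[0,0,0]]

```text
time_s: 12.25
tool_pos: [0.5765, -0.2008, 0.0917]
tool_rot: [-90.2, -0.2, 26.9]
force: [4.1, -1.4, 0.0]
grip_width: 0.0305
```

```bash
cat > st.py <<'E'
from h import *
o=env.get_obs();print({k:np.round(o[k],4).tolist() for k in('time_s','tool_pos','tool_rot','force','grip_width')})
A=np.array([.548,-.1465]);p=np.array(o['tool_pos'][:2]);print('tcp r,th',np.linalg.norm(p-A),np.degrees(np.arctan2(*(p-A)[::-1])))
im=env.read_camera('side');h=cv2.cvtColor(im,cv2.COLOR_RGB2HSV)
m=cv2.inRange(h[230:330,360:420],(18,120,50),(40,255,255));ys,xs=np.nonzero(m);print('pin side rows',ys.min()+230,ys.max()+230,'x',xs.mean()+360)
m=cv2.inRange(h[260:400,440:],(0,150,60),(10,255,255));ys,xs=np.nonzero(m);print('red',xs.mean()+440,ys.mean()+260)
E
python3 st.py;python3 see.py r1
```

```text
{'time_s': 12.25, 'tool_pos': [0.5765, -0.2008, 0.0917], 'tool_rot': [-90.1842, -0.1761, 26.9162], 'force': [4.1307, -1.4107, 0.0247], 'grip_width': 0.0305}
tcp r,th 0.06136448276325565 -62.312946852264425
pin side rows 263 329 x 387.43560606060606
red 609.0 261.0
{'time_s': 12.3, 'tool_pos': [0.5763, -0.2004, 0.0916], 'tool_rot': [-90.1317, -0.1428, 26.9375], 'force': [3.2554, -0.7378, 1.8239], 'grip_width': 0.0303}
[[ 313.17283063  259.54054601]
 [ 388.59581128 -146.23923757]] [[489.48600241 381.3003885 ]
 [386.58389452 302.17623085]]
```

View pics/r1.png

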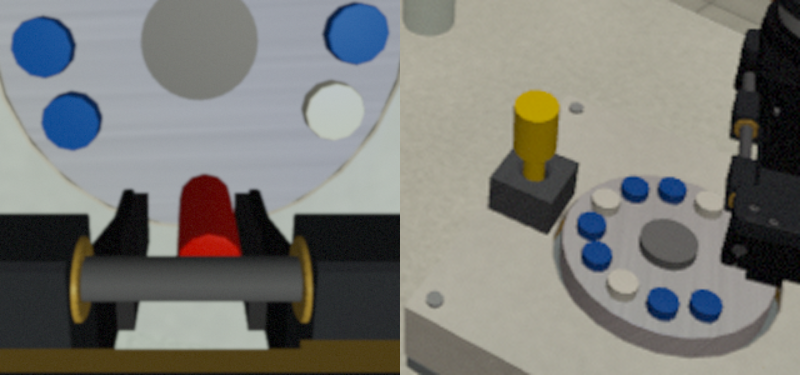

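The disc turns with the post against the +x finger (panel 208,230), and the pin is still up. Now slowly.

Call:
carry_out:
  targets:
    - [[-1.7,0,0],[0,0,0]]
    - [[-1.7,0,0],[0,0,0]]
    - [[-1.7,0,0.1],[0,0,0]]
    - [[-1.7,0,0.2],[0,0,0]]
    - [[-1.7,0,0.2],[0,0,0]]
    - [[0,0,0],[0,0,0]]

```text
time_s: 13.0
tool_pos: [0.568, -0.2032, 0.091]
tool_rot: [-90.1, -0.1, 27.0]
force: [4.7, -1.3, 0.7]
grip_width: 0.0303
```

```bash
sed -i '/red/d' st.py; python3 st.py
```

```text
{'time_s': 13.0, 'tool_pos': [0.568, -0.2032, 0.091], 'tool_rot': [-90.0635, -0.0728, 26.9734], 'force': [4.6664, -1.2832, 0.7117], 'grip_width': 0.0303}
tcp r,th 0.0600946419300061 -70.53032959114533
pin side rows 263 329 x 387.4577553593947
```

Call:
carry_out:
  targets:
    - [[-1.5,0,0.2],[0,0,0]]
    - [[-1.5,0,0.2],[0,0,0]]
    - [[-1.5,0,0.3],[0,0,0]]
    - [[-1.5,0,0.3],[0,0,0]]
    - [[0,0,0],[0,0,0]]

```text
time_s: 13.55
tool_pos: [0.5609, -0.2046, 0.0904]
tool_rot: [-89.9, 0.1, 27.0]
force: [2.1, -0.5, 1.1]
grip_width: 0.0305
```

```bash
python3 st.py
```

```text
{'time_s': 13.55, 'tool_pos': [0.5609, -0.2046, 0.0904], 'tool_rot': [-89.9366, 0.0512, 26.975], 'force': [2.0982, -0.4572, 1.1167], 'grip_width': 0.0305}
tcp r,th 0.059505936357476585 -77.48341489052493
pin side rows 264 329 x 387.8395378690629
```

Call:
carry_out:
  targets:
    - [[-1.5,0,0.3],[0,0,0]]
    - [[-1.5,0,0.3],[0,0,0]]
    - [[-1.5,0,0.4],[0,0,0]]
    - [[0,0,0],[0,0,0]]

```text
time_s: 14.0
tool_pos: [0.5564, -0.206, 0.0903]
tool_rot: [-90.0, 0.0, 27.0]
force: [1.1, -0.6, -0.7]
grip_width: 0.0305
```

```bash
python3 st.py
```

```text
{'time_s': 14.0, 'tool_pos': [0.5564, -0.206, 0.0903], 'tool_rot': [-89.9557, 0.0462, 26.9574], 'force': [1.1438, -0.5873, -0.7463], 'grip_width': 0.0305}
tcp r,th 0.060059796593927496 -81.96539708854998
pin side rows 274 329 x 388.3367952522255
```

The pin's top has dropped about 11 px. Looking.

```bash
python3 see.py d1; python3 st.py
```

```text
{'time_s': 14.05, 'tool_pos': [0.5564, -0.2059, 0.0903], 'tool_rot': [-89.9452, 0.0586, 26.9645], 'force': [1.972, 0.3077, 0.1869], 'grip_width': 0.0308}
[[ 313.55283345  258.63062419]
 [ 451.55037109 -134.34830598]] [[485.66548271 392.17395449]
 [386.58389452 302.17623085]]
{'time_s': 14.15, 'tool_pos': [0.5563, -0.2058, 0.0903], 'tool_rot': [-89.9339, 0.0678, 26.9667], 'force': [0.8379, 0.0727, 0.5837], 'grip_width': 0.0303}
tcp r,th 0.05992402620828652 -82.02679631650648
pin side rows 274 329 x 388.32540861812777
```

View pics/d1.png

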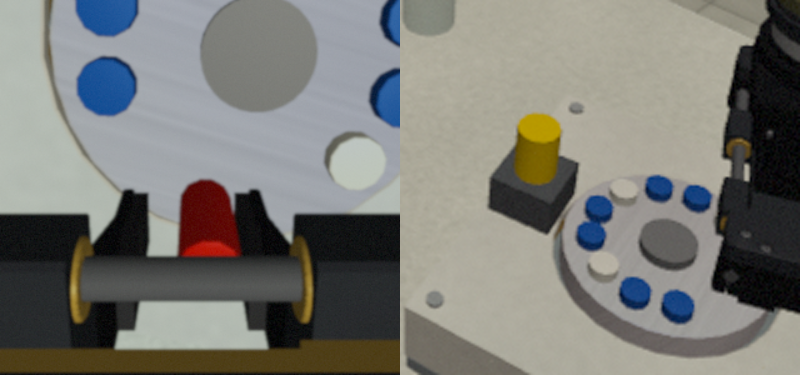

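The pin has dropped and its head appears down on the block (side panel 538,150). I'll back off the post, lift, then go over the pin with shut fingers for a gentle press-down check.

Call:
carry_out:
  targets:
    - [[3,0,0],[0,0,0]]
    - [[2,0,0],[0,0,0]]
    - [[0,-20,0],[0,0,0]]
    - [[0,-35,0],[0,0,0]]
    - [[0,-35,0],[0,0,0]]
    - [[0,-10,0],[0,0,0]]
    - [[10,0,37],[0,0,0]]
    - [[10,0,37],[0,0,0]]
    - [[10,0,37],[0,0,0]]
    - [[8,0,35],[0,0,0]]
    - [[3,0,14],[0,0,0]]
    - [[0,0,0],[0,0,0]]

```text
time_s: 15.4
tool_pos: [0.5248, -0.0392, 0.1899]
tool_rot: [-89.9, 0.0, 27.3]
force: [-0.4, -0.4, 0.3]
grip_width: 0.0302
```

Call:
carry_out:
  targets:
    - [[0,10,0],[0,0,0]]
    - [[0,10,0],[0,0,0]]
    - [[0,10,0],[0,0,0]]
    - [[0,0,0],[0,0,0]]
    - [[0,0,0],[0,0,0]]
  jaw: 0
  squeeze: 10

```text
time_s: 15.9
tool_pos: [0.5253, -0.0431, 0.16]
tool_rot: [-90.0, 0.1, 26.9]
force: [-0.1, -0.2, 0.2]
grip_width: 0.0025
```

```bash
python3 see.py e1; python3 st.py
python3 - <<'E'
from h import *
print('exp top centre home',proj(cal('side'),[.5242,-.0425,.135]), 'up 5mm',proj(cal('side'),[.5242,-.0425,.140]))
im=env.read_camera('side');cv2.imwrite('pics/e1z.png',cv2.resize(im[255:330,355:425,::-1],(560,600),interpolation=2))
E
```

```text
{'time_s': 15.9, 'tool_pos': [0.5253, -0.0431, 0.16], 'tool_rot': [-89.9959, 0.0687, 26.9087], 'force': [-0.1379, -0.1735, 0.21], 'grip_width': 0.0025}
[[312.33475441 258.04463254]
 [309.10931015 263.46719528]] [[386.85551814 308.44291322]
 [386.58389452 302.17623085]]
{'time_s': 16.0, 'tool_pos': [0.5258, -0.0428, 0.1607], 'tool_rot': [-90.0175, -0.0184, 26.9439], 'force': [0.3981, -0.2315, 0.3674], 'grip_width': 0.0007}
tcp r,th 0.10603413656650296 102.07778315136736
pin side rows 230 329 x 388.7423133235725
exp top centre home [[389.15787334 280.96873975]] up 5mm [[389.45894839 278.28161165]]
```

View pics/e1.png

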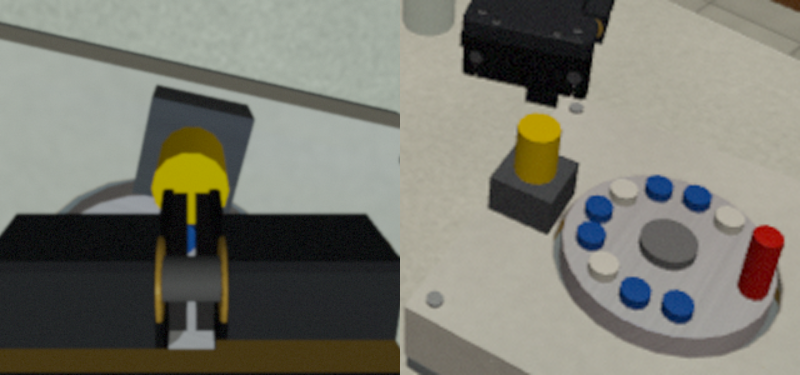

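View pics/e1z.png

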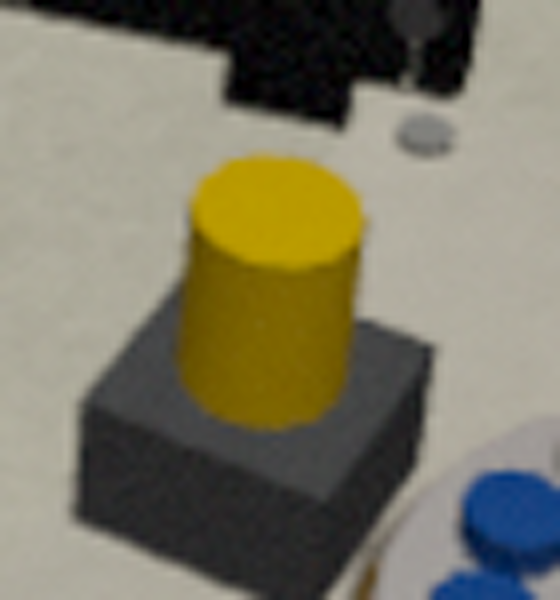

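The head's top centre is at (389.6,281.6) against an expected (389.2,281.0) when home, so it looks fully down. A gentle press will confirm it.

Call:
carry_out:
  targets:
    - [[0,10,0],[0,0,0]]
    - [[0,8,0],[0,0,0]]
    - [[0,3,0],[0,0,0]]
    - [[0,2,0],[0,0,0]]
    - [[0,0,0],[0,0,0]]

```text
time_s: 16.6
tool_pos: [0.5253, -0.0424, 0.1372]
tool_rot: [-90.0, 0.0, 27.0]
force: [-0.0, 0.7, 0.4]
grip_width: 0.0009
```

Call:
carry_out:
  targets:
    - [[0,1,0],[0,0,0]]
    - [[0,1,0],[0,0,0]]
    - [[0,0,0],[0,0,0]]

```text
time_s: 16.9
tool_pos: [0.5258, -0.0424, 0.1358]
tool_rot: [-90.0, -0.0, 27.0]
force: [0.6, 0.0, 0.2]
grip_width: 0.0008
```

Call:
carry_out:
  targets:
    - [[0,1,0],[0,0,0]]
    - [[0,1,0],[0,0,0]]
    - [[0,0,0],[0,0,0]]

```text
time_s: 17.2
tool_pos: [0.5264, -0.0422, 0.1354]
tool_rot: [-90.0, -0.1, 27.0]
force: [-2.7, 1.6, 9.9]
grip_width: 0.0001
```

It's firm at z = 135.4 mm with 10 N (home is 135 mm). Retreating.

Call:
carry_out:
  targets:
    - [[0,-3,0],[0,0,0]]
    - [[0,-10,0],[0,0,0]]
    - [[0,-30,0],[0,0,0]]
    - [[0,-40,0],[0,0,0]]
    - [[0,-30,0],[0,0,0]]
    - [[0,0,40],[0,0,0]]
    - [[0,0,40],[0,0,0]]
    - [[0,0,0],[0,0,0]]
    - [[0,0,0],[0,0,0]]

```text
time_s: 18.1
tool_pos: [0.489, 0.0294, 0.2469]
tool_rot: [-90.0, -0.0, 27.1]
force: [0.7, -0.5, -0.6]
grip_width: 0.0009
```

Run:
```python
from h import *
o=env.get_obs();print({k:np.round(o[k],4).tolist() for k in('time_s','tool_pos','force')})
a=env.read_camera('side')[:,:,::-1];b=env.read_camera('top')[:,:,::-1]
cv2.imwrite('pics/f.png',cv2.resize(np.hstack([a[100:420,150:580],b[150:390,140:540][:, :].copy() if 0 else cv2.resize(b[150:390,140:540],(533,320))]),(800,266)))
```

```text
{'time_s': 18.1, 'tool_pos': [0.489, 0.0294, 0.2469], 'force': [0.7144, -0.5337, -0.6354]}
```

View pics/f.png

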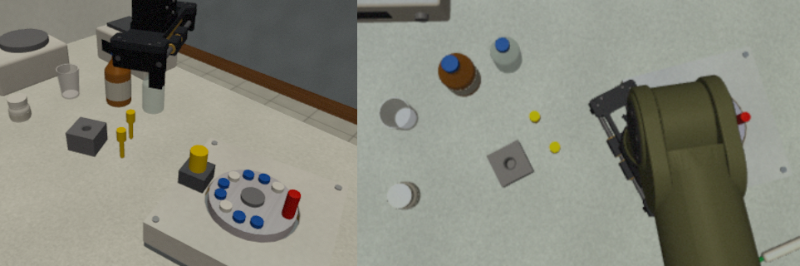

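The pin head sits on the block (198,158), the post is free (292,205), and the bottles, beaker and small pins are all standing in place. Handing in.

```bash
python3 -c "
from cell import env
print(env.sign_off())"
```

```text
the job is handed in; nothing more can be done
None
```

The yellow index pin is home in the guide block with its head fully down, and I handed the job in at about 18 s of the 58 s allowed.

I took the largest yellow pin from its stand and lowered it through the guide hole until it rested on the index ring. I then straddled the red post with open fingers and turned the carousel slowly clockwise until the pin dropped, near a tool angle of −82°.

**Last checks:**
- **Head position:** in the side picture the top of the head was within 1 pixel of where it should be when home.
- **Press test:** a gentle 10 N press met firm contact at 135.4 mm, against 135 mm when home.
- **Release:** pin and post are both released, and the arm is clear of everything with no load reading.
- **Other objects:** in the last pictures the bottles, the beaker and the small pins stand upright and look unmoved.

No check failed or disagreed. I did not push the carousel against its stop after the pin dropped, so the lock is confirmed only by the pin's depth.

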